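# Release and push out the filter cassette of a dust extractor

### The job

Take the release pin out of its wooden block and use it to free the filter cassette of the small grey dust extractor: press the red button in the recess gently down onto its seat with the pin's tip and, keeping it pressed all the way, push the white cassette out sideways with the pin until it reaches its stop. Touch the extractor with the pin only, do not force the catch, leave the other things on the bench alone, and finally put the pin back upright, fully home in its block, and let go.

Things in the scene. Friction and masses are not known exactly. Their poses are not given: they have to be found in the camera images.
- extractor: Small grey bench dust extractor, fixed to the bench, 118 (x) x 160 (y) x 76 mm high, black hose spigot on its -y end (to 106 mm from the origin). Origin at the centre of its underside, z up. Its white filter cassette (92 x 142 x 30 mm) lies in the top between side rails 76 mm high and slides level towards +y. Pin pushes on it, cassette and button adding up to over 30 N break it.
- cassette (a joint): How far the cassette has slid out along the extractor's +y, in m: 0 home and locked, 0.050 at its stop. Own friction 2 N. Inside, the button's foot stands behind four notch bars 12 mm apart and passes them only while the button is within 1.5 mm of its seat; if it comes up on the way, the next bar locks. The first bar stops it after 1 mm, the last is passed at 45 mm.
- recess (a point): Centre of the mouth of the round recess in the cassette's top; it moves with the cassette. Home, it lies 36 mm to -y of the extractor's origin, 73 mm above the bench. Diameter 15 mm with a 2 mm chamfer; the pin stays in it and pushes against its wall. Axes as the extractor's.
- button: The red button (13 mm across); origin at the centre of its top, 5 mm below the recess's mouth when up. Spring 2 N plus 0.25 N per mm. After 5 to 14 mm it meets a springy seat (10 N more per mm). That depth differs between units, cannot be seen, and inclines on the way out by up to 50 mm per m either way, so follow it by feel: 7 to 12 N down keeps it on its seat, over 18 N breaks it.
- pin: Release pin, about 60 g, upright in its block at the start: dark wooden handle 18 x 18 mm from 4 to 76 mm above the origin, brass ferrule 16 mm across below it, and a steel pin 7 mm in diameter, round-ended, reaching 42 mm below the origin. Origin on the axis at the shoulder (underside of the ferrule), z up along the handle, x and y across the handle's flats.
- pin_tip (a point): The lowest point of the steel pin, 42 mm below the pin's origin; axes as the pin's.
- pin_grip (a point): Point on the pin's axis in the middle of the handle, 45 mm above the pin's origin, a good place to grasp; axes as the pin's.
- holder: Heavy wooden block 70 x 70 x 50 mm, fixed to the bench, with one upright hole in the middle of its top in which the pin stands. Origin at the centre of its underside.
- holder_mouth (a point): Centre of the mouth of the hole in the block's top, 50 mm above the bench: 11 mm in diameter, 45 mm deep, with a 3 mm chamfer. With the pin fully home its shoulder rests here.
- canister_a: Bystander: white plastic canister with a black lid, 37 x 37 x 53 mm, upright; origin at the centre of its underside.
- canister_b: Bystander: white canister with a blue band and a black lid, 36 x 36 x 56 mm, upright; origin at the centre of its underside.
- spice_jar: Bystander: small clear jar of cream powder, 45 mm across and 80 mm high; origin at the centre of its underside.
- marker: Bystander: red and white marker pen, 135 mm long, lying on the bench; origin at the middle of its underside.
There are look-alikes about, which are no part of the job. There is more than one size of the holder; the one meant has the size given above.

How it is judged:
By the outcome, as a careful person would: the job done as asked, in the order asked, and still so for the second after the job is handed in, with the robot touching nothing.
It also fails if it takes over 69 s, if anything falls off the work surface, if the arm or the gripper's body presses on something with over 40 N, if the wrist force passes 120 N, or if a joint passes its speed limit or range.

### The arm

A 6-joint arm with a two-finger parallel gripper is mounted at the origin on a cart in front of the work surface, level with it; the furniture and walls round the work are solid. World frame = base frame: x ahead of the robot, y to its left, z up, the work surface at z = 0. Lengths are in m, angles in degrees, forces in N, time in s.
With the tool pointing down it reaches from about 0.25 to 0.725 m from the base axis. Payload 9.7 kg.
Tool frame: the origin (TCP) lies at the very end of the fingers, on their centre line; the grasp point (between the pads) lies 19 mm behind it; z points along the fingers, y is the line along which they close (so a half turn about z gives the same grasp; the last joint's range is limited). The gripper opens to 85 mm and grips with 20 to 120 N. Pads are 22 mm wide; open, the fingers measure 114 mm over their backs; the gripper's body (76 mm by 85 mm) begins 54 mm behind the grasp point. The pads swing forward as they close: fully open they stand 13 mm farther back than shut.
Start: joints at [74.083, 4.979, 10.078, 95.1, 0, 90], TCP at [0.151, 0.529, 0.201] pointing down, gripper open.
Joint ranges: [-179.16, 179.16], [-48.56, 103.87], [-65.8, 70.77], [-126.05, 130.52], [-82.76, 87.17], [-180, 180]. Speed limits (degrees/s): [127.2, 127.2, 147.25, 180, 180, 180].

### API

Orientations are given as [roll, pitch, yaw] about the fixed x, y, z axes, in that order (R = Rz(yaw) Ry(pitch) Rx(roll)).
In Python, from workcell import bot gives the robot as it stands.
- The arm moves only by the tool arm_command, never from a script. Its argument "series" is a list of rows, each a list of 4 numbers: the shift along the tool's x, y, z in m, then the turn about the tool's z in rad. A call has exactly 5 rows; each row is the pose to reach, as a shift and turn from the pose commanded when the call began, along the tool's axes at that moment; what a row does not reach only later rows make up. A row lasts 1/10 s, in which the tool goes at most 50 mm and 8.59 degrees, less where a joint would pass 70% of its speed; a pose out of reach is approached as far as the arm can. A call with a gripper value outside its range is refused whole. "hand" is the finger opening in m, from 0 to 0.0854, set as the call begins (left out, the last holds). The fingers move at their own pace and stop on an object; "grip_force" is the grip in N (left out, the last holds). Time passes only in rows, so rows that repeat a pose let the fingers close, or fill a call up. It gives the time, the measured TCP pose, the force, the opening and the grip force at its end, in the units of the state.
- bot.get_obs(): the state, without advancing time (a new reading comes with each control period).
- bot.camera(name): name is "scene" or "top" or "wrist"; returns a dict with "color" (384x512x3 uint8, blue, green, red), "camera_matrix" (3x3 intrinsics, pixels), "dist_coeffs" ([k1, k2, p1, p2, k3] as OpenCV has them; the pictures are not rectified), "xyz" and "orientation" of the camera in the world; the wrist camera has in their place "T_tool_cam" (4x4, takes a point from camera to tool coordinates, whose origin is the TCP and whose axes are the flange's). Camera axes: x right, y up, looking along -z (the intrinsics and any distortion apply to the point x, -y, -z); pixel columns grow to the right and rows downward; lengths in m; the calibration is good to about 2 mm. A picture is of the moment at which its call begins: read the wrist's pose just before it. There is no depth.
- bot.job_done(): hands the job in; it is judged then, once.
Trained networks look in the newest picture that a camera, given by its name, has taken for a name from the list of things; names that differ only in an ending like _2 or _b are one class to them, and where a whole thing is asked for, a point or a joint stands for the part that bears it (a point fixed in the world has none). Each returns a list of dicts, best first, with "confidence" (0 to 1); they miss things now and then, are a little off and sometimes report something else, mostly with a low value. They report only what shows in the picture. A call takes as long as a camera call. They do not tell look-alikes from the thing itself.
- bot.find_in(camera, target): "location" ([column, row] in pixels, amid what is visible of it).
- bot.mark_of(camera, target): "location" ([column, row] in pixels: a listed point, or the origin of a listed thing).
The state is a dict: "time": time; "q": joint angles; "qd": joint speeds; "joint_efforts": joint torques, N m; "ee_pos": TCP position; "tcp_rot": TCP orientation; "wrist_force": force on the tool from outside, world axes, zero at the start; "torque": the same for the moment, N m; "opening": finger opening in m; "grasp_force": force on a finger pad.
Only numpy, scipy, OpenCV 4.12 (cv2) and the standard library are available. Lean on these libraries where they do the work, as an engineer would, in place of code of your own. Each camera call takes 0.05 s, during which the arm holds its last target. There are 200 camera calls.

## Working session

There is one attempt and no reset: what is moved stays moved. The work goes in short steps, Python scripts to look and compute and a tool call to move; the robot and the scene stay as the last step left them, time stands still between calls to the robot, and variables do not carry over. Pictures are saved under pics/ and viewed, at most 10 in all, crops included, and the job is handed in when it is done.

Besides the shell and the picture viewer there is one more tool, called after ">>>" as name(argument=value, ...), one argument or row to a line, values as JSON. arm_command: Moves the arm, as the interface text tells. Its arguments: {"type":"object","properties":{"series":{"type":"array"},"hand":{"type":"number"},"grip_force":{"type":"number"}},"required":["series"]}

```bash
mkdir -p pics; cat > h.py <<'E'
import numpy as np, cv2
from scipy.spatial.transform import Rotation as R
from workcell import bot
def cam(name):
    o=bot.get_obs(); c=bot.camera(name)
    if 'T_tool_cam' in c:
        T=np.eye(4);T[:3,:3]=R.from_euler('xyz',o['tcp_rot'],degrees=True).as_matrix();T[:3,3]=o['ee_pos'];T=T@np.array(c['T_tool_cam'])
    else:
        T=np.eye(4);T[:3,:3]=R.from_euler('xyz',c['orientation'],degrees=True).as_matrix();T[:3,3]=c['xyz']
    c['T']=T;return c
def ray(c,p):
    u=cv2.undistortPoints(np.array([[p]],float),np.array(c['camera_matrix']),np.array(c['dist_coeffs']))[0,0]
    d=c['T'][:3,:3]@np.array([u[0],-u[1],-1]);return c['T'][:3,3],d
def at(c,p,z):
    o,d=ray(c,p);return (o+d*(z-o[2])/d[2])
def proj(c,P):
    q=np.linalg.inv(c['T'])@np.append(P,1);q=q[:3]*[1,-1,-1]
    return cv2.projectPoints(q[None],np.zeros(3),np.zeros(3),np.array(c['camera_matrix']),np.array(c['dist_coeffs']))[0][0,0]
Z=dict(extractor=0,recess=.073,button=.068,pin=.05,pin_tip=.008,pin_grip=.095,holder=0,holder_mouth=.05,canister_a=0,canister_b=0,spice_jar=0,marker=0)
E
cat > a.py <<'E'
from h import *
np.set_printoptions(precision=4,suppress=True)
print(bot.get_obs())
ims=[]
for n in ['scene','top']:
    c=cam(n);cv2.imwrite(f'pics/{n}0.png',c['color']);print(n,c['T'][:3,3])
    for t in Z:
        for r in bot.mark_of(n,t)[:4]:
            print(t,round(r['confidence'],2),np.round(r['location'],1),at(c,r['location'],Z[t]))
E
python3 a.py
```

```text
{'time': 0.0, 'q': array([74.0832,  5.0119, 10.0332, 95.0991,  0.0008, 90.0006]), 'qd': array([-0.084 , -0.0338,  0.0119,  0.0972,  0.046 , -0.0078]), 'joint_efforts': array([ -0.0013, -52.039 ,  46.4798,   0.0163,  -0.0002,  -0.    ]), 'ee_pos': array([0.1508, 0.5287, 0.2008]), 'tcp_rot': array([-179.9222,   -0.0008,  164.0826]), 'wrist_force': array([-0.0209,  0.2508, -0.1457]), 'torque': array([ 0.0411,  0.0066, -0.0172]), 'grasp_force': 0.0, 'opening': 0.08503434694660952}
scene [-0.264  -0.686   0.6284]
extractor 0.86 [197.5 206.7] [0.5407 0.165  0.    ]
extractor 0.24 [293.7 255.7] [ 0.5207 -0.2006  0.    ]
recess 0.84 [209.6 184.7] [0.5672 0.1382 0.073 ]
pin 0.5 [290.4 243.5] [ 0.4957 -0.2039  0.05  ]
pin 0.3 [366.7 239.9] [ 0.6358 -0.3364  0.05  ]
pin_grip 0.74 [208.6 188.2] [0.5161 0.0917 0.095 ]
pin_grip 0.64 [291.8 225.1] [ 0.5054 -0.1977  0.095 ]
holder 0.91 [289.9 257. ] [ 0.5096 -0.1967  0.    ]
holder 0.81 [277.  229.6] [ 0.5946 -0.094   0.    ]
holder 0.77 [229.6 249. ] [ 0.4357 -0.06    0.    ]
holder 0.66 [209.8 187. ] [0.6642 0.2337 0.    ]
holder_mouth 0.77 [229.6
[... 758 characters left out ...]
0.65 [285.8 238.7] [ 0.4366 -0.07    0.    ]
holder 0.55 [289.1 184.9] [ 0.5988 -0.0934  0.    ]
holder_mouth 0.81 [288.4 183.9] [ 0.5914 -0.0873  0.05  ]
holder_mouth 0.73 [286.1 237.9] [ 0.4348 -0.0676  0.05  ]
holder_mouth 0.71 [334. 211.] [ 0.5025 -0.2121  0.05  ]
canister_a 0.56 [274.4 135.6] [ 0.7591 -0.0607  0.    ]
canister_a 0.56 [327.4 209.7] [ 0.5147 -0.2021  0.    ]
canister_a 0.5 [247.4 147.4] [0.7266 0.026  0.    ]
canister_b 0.56 [274.4 135.6] [ 0.7591 -0.0607  0.    ]
canister_b 0.56 [327.4 209.7] [ 0.5147 -0.2021  0.    ]
canister_b 0.5 [247.4 147.4] [0.7266 0.026  0.    ]
spice_jar 0.64 [355.  141.9] [ 0.7211 -0.3095  0.    ]
marker 0.48 [143.  272.5] [0.3672 0.3548 0.    ]
```

```bash
python3 - <<'E'
import cv2,numpy as np
a=cv2.imread('pics/top0.png')[110:300,120:400];b=cv2.imread('pics/scene0.png')[150:300,90:390]
a=cv2.resize(a,(430,292));b=cv2.resize(b,(584,292))
a=cv2.resize(cv2.imread('pics/top0.png')[110:300,130:390],None,fx=2.05,fy=2.05,interpolation=3)
b=cv2.resize(cv2.imread('pics/scene0.png')[160:280,90:390],None,fx=1.7,fy=1.7,interpolation=3)
o=np.zeros((600,800,3),np.uint8);o[:a.shape[0],:a.shape[1]]=a;o[a.shape[0]:a.shape[0]+b.shape[0],:b.shape[1]]=b[:600-a.shape[0]]
cv2.imwrite('pics/m.png',o)
E
```

```text
(no output)
```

View pics/m.png

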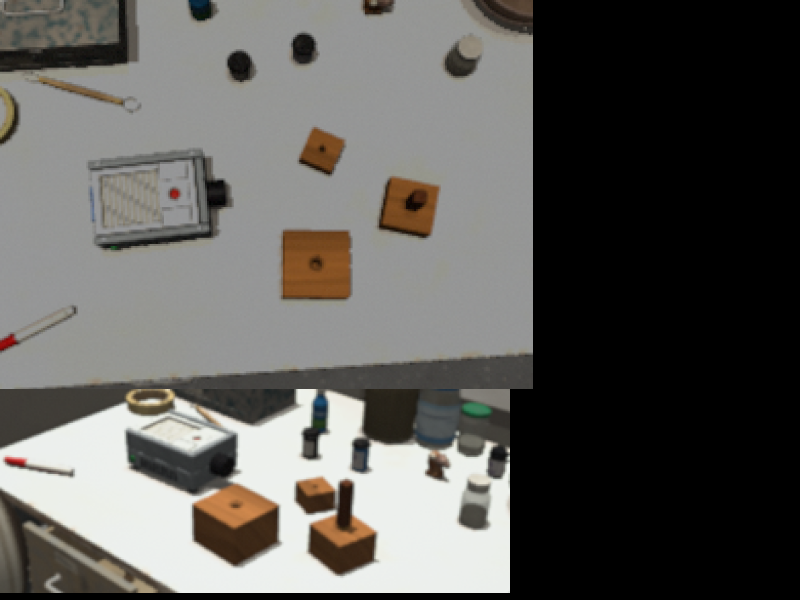

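The picture shows the pin in the mid-sized block (top pixel ~331,210; 0.504,-0.205), while the larger and smaller blocks are empty look-alikes. The extractor is at (0.54, 0.16), with its spigot toward world -y and its red button at pixel ~(215,200).

```bash
cat >> h.py <<'E'
def mv(x,y,z,yaw=None):
    o=bot.get_obs();p=np.radians(o['tcp_rot'][2]);d=np.array([x,y,z])-o['ee_pos']
    c,s=np.cos(p),np.sin(p);t=0 if yaw is None else (o['tcp_rot'][2]-yaw+180)%360-180
    print('tool shift',np.round([c*d[0]+s*d[1],s*d[0]-c*d[1],-d[2]],4),'turn',round(np.radians(t),4))
E
python3 - <<'E'
from h import *
np.set_printoptions(precision=4,suppress=True)
c=bot.camera('wrist');print(c['T_tool_cam'],c['camera_matrix'])
mv(.50,.14,.25,0);mv(.5,.14,.25,164)
E
```

```text
[[ 0.0012  0.9566  0.2914  0.0749]
 [ 1.     -0.0012 -0.0002 -0.0011]
 [ 0.0002  0.2914 -0.9566 -0.1726]
 [ 0.      0.      0.      1.    ]] [[324.8206   0.     255.964 ]
 [  0.     324.8206 192.961 ]
 [  0.       0.       1.    ]]
tool shift [-0.4424 -0.2783 -0.0485] turn 2.8638
tool shift [-0.4424 -0.2783 -0.0485] turn 0.0015
```

>>> arm_command(
  series=[
    [-0.05,-0.03,0,0.14],
    [-0.12,-0.08,-0.01,0.28],
    [-0.2,-0.13,-0.02,0.42],
    [-0.27,-0.17,-0.02,0.56],
    [-0.34,-0.22,-0.02,0.7],
  ],
)

```text
time: 1.85
ee_pos: [0.3165, 0.3403, 0.2169]
tcp_rot: [179.9, -0.0, 123.7]
wrist_force: [0.4, 0.9, -0.5]
opening: 0.0855
grasp_force: 0.0
```

```bash
python3 - <<'E'
from h import *
o=bot.get_obs();print(o['time'],o['ee_pos'],o['tcp_rot'],o['q']);mv(.53,.12,.22,0)
E
```

```text
1.85 [0.31647215 0.34031051 0.21690955] [ 1.79936849e+02 -1.20402476e-02  1.23676168e+02] [ 4.70806586e+01 -6.34641314e+00  5.89288670e-01  9.68714803e+01
 -2.92760115e-03  1.03404495e+02]
tool shift [-0.3017  0.0555 -0.0031] turn 2.1586
```

>>> arm_command(
  series=[
    [-0.05,0.01,0,-0.14],
    [-0.1,0.02,0,-0.28],
    [-0.15,0.03,0,-0.42],
    [-0.2,0.04,0,-0.56],
    [-0.25,0.05,0,-0.7],
  ],
)

```text
time: 2.35
ee_pos: [0.4732, 0.1858, 0.2167]
tcp_rot: [180.0, 0.0, 161.6]
wrist_force: [0.6, 0.7, 0.5]
opening: 0.0856
grasp_force: 0.0
```

```bash
python3 - <<'E'
from h import *
o=bot.get_obs();print(o['time'],o['ee_pos'],o['tcp_rot'],o['q']);mv(.54,.10,.22,180);mv(.50,-.2,.22,175)
E
```

```text
2.35 [0.47317386 0.18577059 0.2167264 ] [1.79969110e+02 2.47316526e-02 1.61634407e+02] [ 2.14303424e+01 -4.28546671e-01  6.19923830e+00  9.65890114e+01
  7.90437182e-03  3.97959315e+01]
tool shift [-0.0904 -0.0603 -0.0033] turn -0.3205
tool shift [-0.147  -0.3577 -0.0033] turn -0.2333
```

>>> arm_command(
  series=[
    [-0.04,-0.03,0,-0.14],
    [-0.08,-0.05,0,-0.24],
    [-0.08,-0.05,0,-0.24],
    [-0.08,-0.05,0,-0.24],
    [-0.08,-0.05,0,-0.24],
  ],
)

```text
time: 2.85
ee_pos: [0.5314, 0.1149, 0.2166]
tcp_rot: [180.0, -0.0, 175.0]
wrist_force: [0.2, 0.4, 0.6]
opening: 0.085
grasp_force: 0.0
```

```bash
python3 - <<'E'
from h import *
np.set_printoptions(precision=4,suppress=True)
c=cam('wrist');o=bot.get_obs();print(o['time'],o['ee_pos'],o['tcp_rot'])
cv2.imwrite('pics/w1.png',c['color']);np.save('w1T.npy',c['T'])
for t in ['recess','button','extractor']:
    for r in bot.mark_of('wrist',t)[:2]: print(t,r['confidence'],r['location'],at(c,r['location'],Z[t]))
h=cv2.cvtColor(c['color'],cv2.COLOR_BGR2HSV)
m=((h[...,0]<8)|(h[...,0]>172))&(h[...,1]>140)&(h[...,2]>70)
n,l,s,ce=cv2.connectedComponentsWithStats(m.astype(np.uint8))
for i in range(1,n):
    if s[i,4]>40: print(s[i],ce[i],at(c,ce[i],.068))
mv(.50,-.2,.22,175)
E
```

```text
2.9 [0.5313 0.1151 0.2167] [179.9888   0.0067 175.091 ]
recess 0.76 [271.4, 181.3] [0.5415 0.1287 0.073 ]
recess 0.26 [274.5, 178.9] [0.5393 0.132  0.073 ]
button 0.64 [273.6, 180.7] [0.5424 0.1311 0.068 ]
extractor 0.6 [298.7, 159.8] [0.537  0.1656 0.    ]
tool shift [ 0.0046 -0.3168 -0.0032] turn 0.0025
```

View pics/w1.png

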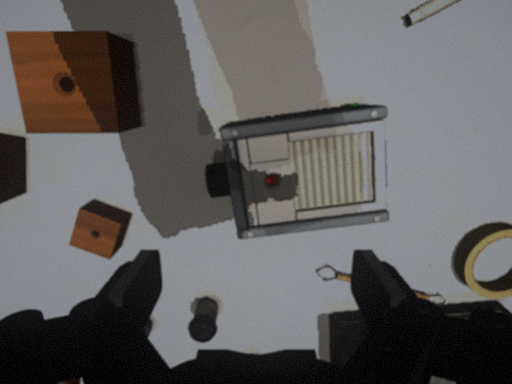

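The wrist picture shows the extractor centred, with its spigot to the left and the button at about (272,181). Its rail corners are near (222,131), (387,112), (388,217) and (238,237).

>>> arm_command(
  series=[
    [0,-0.05,0,0],
    [0,-0.1,0,0],
    [0,-0.15,0,0],
    [0,-0.2,0,0],
    [0,-0.25,0,0],
  ],
)

```text
time: 3.55
ee_pos: [0.5099, -0.1359, 0.2169]
tcp_rot: [-180.0, 0.1, 175.1]
wrist_force: [1.3, -0.1, 0.1]
opening: 0.0854
grasp_force: 0.0
```

```bash
python3 - <<'E'
from h import *
np.set_printoptions(precision=4,suppress=True)
w=cv2.imread('pics/w1.png');c0=bot.camera('wrist');c0['T']=np.load('w1T.npy')
P=[at(c0,p,.076) for p in [(222,131),(387,112),(388,217),(238,237)]]
print(np.array(P),np.mean(P,0))
for a,b in [(0,1),(3,2),(3,0),(2,1)]:
    d=P[b]-P[a];print(np.linalg.norm(d),np.degrees(np.arctan2(d[1],d[0])))
c=cam('wrist');o=bot.get_obs();print(o['time'],o['ee_pos'],o['tcp_rot'])
cv2.imwrite('pics/w2.png',c['color'])
for t in ['pin_grip','pin','holder_mouth','holder']:
    for r in bot.mark_of('wrist',t)[:2]: print(t,r['confidence'],r['location'],at(c,r['location'],Z[t]))
E
```

```text
[[0.4873 0.0853 0.076 ]
 [0.4829 0.2415 0.076 ]
 [0.589  0.2459 0.076 ]
 [0.5981 0.0893 0.076 ]] [0.5393 0.1655 0.076 ]
0.15627965356587664 91.59423585926952
0.1568034469308787 93.3416763376349
0.11094690045451262 -177.91853730761397
0.1061705024652304 -177.65328539286287
3.65 [ 0.5096 -0.139   0.2165] [-179.931     0.0184  174.7968]
pin_grip 0.69 [195.0, 180.1] [ 0.506  -0.2003  0.095 ]
pin 0.7 [203.4, 169.7] [ 0.5064 -0.1996  0.05  ]
holder_mouth 0.98 [335.1, 82.6] [ 0.4302 -0.0579  0.05  ]
holder_mouth 0.94 [200.2, 172.5] [ 0.5091 -0.2035  0.05  ]
holder 0.93 [322.6, 84.5] [ 0.4305 -0.0606  0.    ]
holder 0.84 [306.7, 224.2] [ 0.6    -0.0859  0.    ]
```

View pics/w2.png

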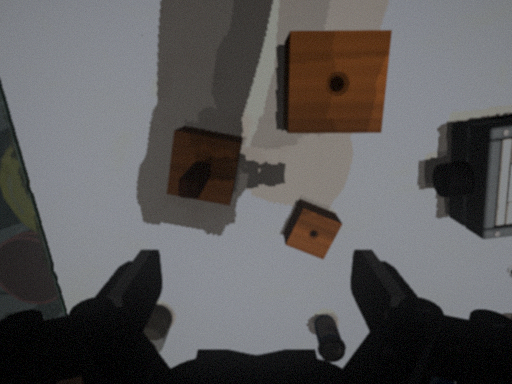

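The wrist picture shows the pin leaning away in perspective at about (195,180) in the mid-sized block, whose top is tilted about 8° in the image. The big empty block is at (337,83) and the small one at (312,233).

>>> arm_command(
  series=[
    [-0.001,-0.03,0.02,0.07],
    [-0.002,-0.062,0.05,0.143],
    [-0.002,-0.062,0.05,0.143],
    [-0.002,-0.062,0.05,0.143],
    [-0.002,-0.062,0.05,0.143],
  ],
)

```text
time: 4.35
ee_pos: [0.5077, -0.1954, 0.1675]
tcp_rot: [180.0, 0.1, 167.0]
wrist_force: [-0.2, -0.6, 0.0]
opening: 0.0851
grasp_force: 0.0
```

```bash
python3 - <<'E'
from h import *
np.set_printoptions(precision=4,suppress=True)
c=cam('wrist');o=bot.get_obs();print(o['time'],o['ee_pos'],o['tcp_rot'])
for t in ['pin_grip','pin','holder_mouth','holder']:
    for r in bot.mark_of('wrist',t)[:2]: print(t,r['confidence'],r['location'],at(c,r['location'],Z[t]))
u,v=proj(c,np.array([.506,-.2005,.11])).astype(int);print(u,v)
u=min(max(u,100),412);v=min(max(v,75),308)
a=c['color'][v-75:v+75,u-100:u+100];cv2.imwrite('pics/w3.png',cv2.resize(cv2.convertScaleAbs(a,alpha=1.8),(800,600),interpolation=3));print('crop origin',u-100,v-75)
import pickle;pickle.dump(c,open('c3.pkl','wb'))
E
```

```text
4.4 [ 0.5078 -0.1955  0.1677] [-179.9984    0.0982  167.017 ]
pin_grip 0.78 [250.8, 192.5] [ 0.506  -0.2002  0.095 ]
pin 0.83 [254.8, 175.8] [ 0.5044 -0.1967  0.05  ]
holder_mouth 0.81 [402.2, 57.5] [ 0.4333 -0.0548  0.05  ]
holder_mouth 0.78 [381.6, 238.8] [ 0.5938 -0.0902  0.05  ]
holder 0.94 [370.6, 224.1] [ 0.6004 -0.0849  0.    ]
holder 0.86 [251.1, 164.2] [ 0.5032 -0.2007  0.    ]
250 198
crop origin 150 123
```

View pics/w3.png

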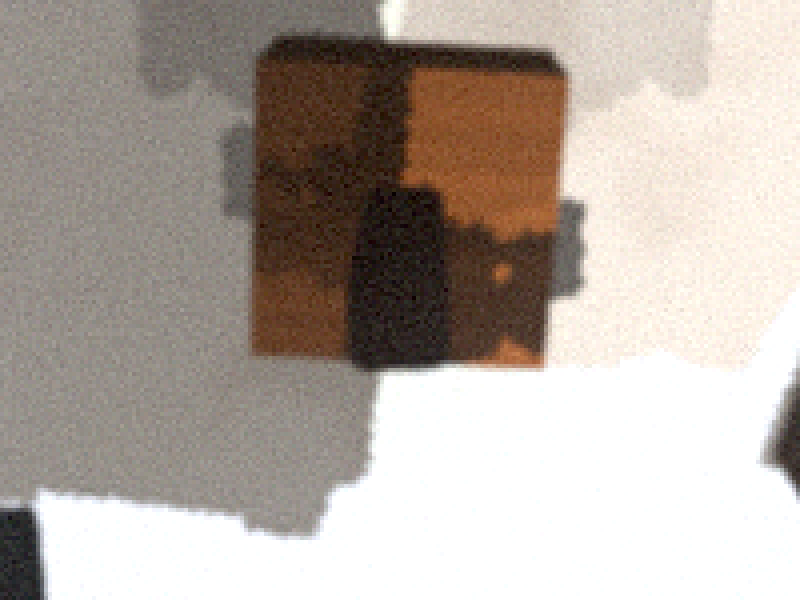

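The crop shows the dark handle in the block, nearly square to the image with about 2° left. The far edge of the handle's top is at crop (350–447, 362) and the block's top is centred near crop (406,213).

```bash
python3 - <<'E'
from h import *
import pickle;c=pickle.load(open('c3.pkl','rb'))
f=lambda x,y:(150+x/4-.4,123+y/4-.4)
print('block',[at(c,f(*p),.05) for p in [(255,65),(567,73),(545,368),(250,355)]])
print('blockc',np.mean([at(c,f(*p),.05) for p in [(255,65),(567,73),(545,368),(250,355)]],0))
a,b=at(c,f(352,363),.126),at(c,f(447,365),.126);print('top edge',a,b,np.linalg.norm(a-b))
m=(a+b)/2;d=(b-a)/np.linalg.norm(b-a);n=np.array([d[1],-d[0],0]);print('axis',m-.009*n,np.degrees(np.arctan2(d[1],d[0]))+90)
mv(.505,-.2,.14,165);
E
```

```text
block [array([ 0.46323216, -0.22502676,  0.05      ]), array([ 0.48045888, -0.15779788,  0.05      ]), array([ 0.54810645, -0.17639256,  0.05      ]), array([ 0.52921688, -0.24406364,  0.05      ])]
blockc [ 0.50525359 -0.20082021  0.05      ]
top edge [ 0.50976888 -0.21007199  0.126     ] [ 0.51386217 -0.19388691  0.126     ] 0.016694662092914453
axis [ 0.50309024 -0.19977278  0.126     ] 165.80720143319718
tool shift [ 0.0016 -0.0043  0.0272] turn 0.034
```

>>> arm_command(
  series=[
    [0.002,-0.005,0.03,0.034],
    [0.002,-0.005,0.06,0.034],
    [0.002,-0.005,0.09,0.034],
    [0.002,-0.005,0.09,0.034],
    [0.002,-0.005,0.09,0.034],
  ],
)

```text
time: 5.1
ee_pos: [0.504, -0.201, 0.0773]
tcp_rot: [180.0, -0.0, 164.9]
wrist_force: [-0.3, 0.6, 0.4]
opening: 0.0855
grasp_force: 0.0
```

>>> arm_command(
  series=[
    [0,0,0,0],
    [0,0,0,0],
    [0,0,0,0],
    [0,0,0,0],
    [0,0,0,0],
  ],
  hand=0.0,
  grip_force=60,
)

```text
time: 5.6
ee_pos: [0.5042, -0.2012, 0.077]
tcp_rot: [180.0, 0.0, 164.9]
wrist_force: [-0.7, 0.4, 3.1]
opening: 0.0166
grasp_force: 59.0
```

>>> arm_command(
  series=[
    [0,0,-0.005,0],
    [0,0,-0.02,0],
    [0,0,-0.045,0],
    [0,0,-0.075,0],
    [0,0,-0.105,0],
  ],
  grip_force=80,
)

```text
time: 6.1
ee_pos: [0.5038, -0.2011, 0.1836]
tcp_rot: [-180.0, 0.0, 164.9]
wrist_force: [0.3, -1.2, -0.6]
opening: 0.0161
grasp_force: 80.3
```

```bash
python3 - <<'E'
from h import *
o=bot.get_obs();print(o['time'],o['ee_pos'],o['tcp_rot'],o['opening'],o['wrist_force']);mv(.541,.129,.182,182.4)
E
```

```text
6.1 [ 0.50381395 -0.20107055  0.18360051] [-1.79998387e+02  1.95428160e-02  1.64930147e+02] 0.01607474291106303 [ 0.27789926 -1.16374436 -0.58865572]
tool shift [0.0499 0.3284 0.0016] turn -0.3049
```

>>> arm_command(
  series=[
    [0.006,0.045,0,-0.06],
    [0.014,0.09,0,-0.12],
    [0.022,0.138,0,-0.18],
    [0.03,0.186,0,-0.24],
    [0.037,0.235,0,-0.305],
  ],
)

```text
time: 6.6
ee_pos: [0.5292, 0.0372, 0.1829]
tcp_rot: [-180.0, 0.1, -177.5]
wrist_force: [0.9, 0.4, -0.5]
opening: 0.0163
grasp_force: 80.3
```

>>> arm_command(
  series=[
    [0.0,0.03,0,0],
    [0,0.06,0,0],
    [0,0.08,0,0],
    [0,0.088,0,0],
    [0,0.088,0,0],
  ],
)

```text
time: 7.1
ee_pos: [0.5257, 0.1239, 0.1821]
tcp_rot: [-180.0, 0.0, -177.5]
wrist_force: [0.1, 0.4, -0.7]
opening: 0.0165
grasp_force: 80.3
```

```bash
cat > v.py <<'E'
from h import *
import sys,pickle
np.set_printoptions(precision=4,suppress=True)
c=cam('wrist');o=bot.get_obs();print(o['time'],o['ee_pos'],o['tcp_rot'],o['opening'],o['wrist_force'])
p=o['ee_pos']+[0,0,-.069];zt={'pin_tip':p[2],'recess':.073,'button':.068,'pin_grip':p[2]+.087}
for t in zt:
    for r in bot.mark_of('wrist',t)[:2]: print(t,round(r['confidence'],2),r['location'],at(c,r['location'],zt[t]))
print('pred tip px',proj(c,p),'recess px',proj(c,np.array([.541,.129,.073])))
u,v=proj(c,p).astype(int);u=min(max(u,100),412);v=min(max(v,75),308)
a=c['color'][v-75:v+75,u-100:u+100];cv2.imwrite(f'pics/{sys.argv[1]}.png',cv2.resize(cv2.convertScaleAbs(a,alpha=1.6),(800,600),interpolation=3));print('crop origin',u-100,v-75)
pickle.dump(c,open('c.pkl','wb'))
mv(.541,.129,.165,182.4)
E
python3 v.py w4
```

```text
7.15 [0.5258 0.1231 0.182 ] [-179.9868    0.0211 -177.5619] 0.016253539595231032 [ 0.3204  0.3451 -0.2642]
pin_tip 0.84 [258.6, 197.0] [0.5274 0.1252 0.113 ]
recess 0.61 [262.9, 195.7] [0.5387 0.13   0.073 ]
button 0.54 [262.2, 193.1] [0.5377 0.1294 0.068 ]
pin_grip 0.62 [256.9, 245.4] [0.5263 0.1236 0.2   ]
pred tip px [255.9559 194.9306] recess px [261.6841 198.0981]
crop origin 155 119
tool shift [-0.0155  0.0061  0.0166] turn -0.0012
```

View pics/w4.png

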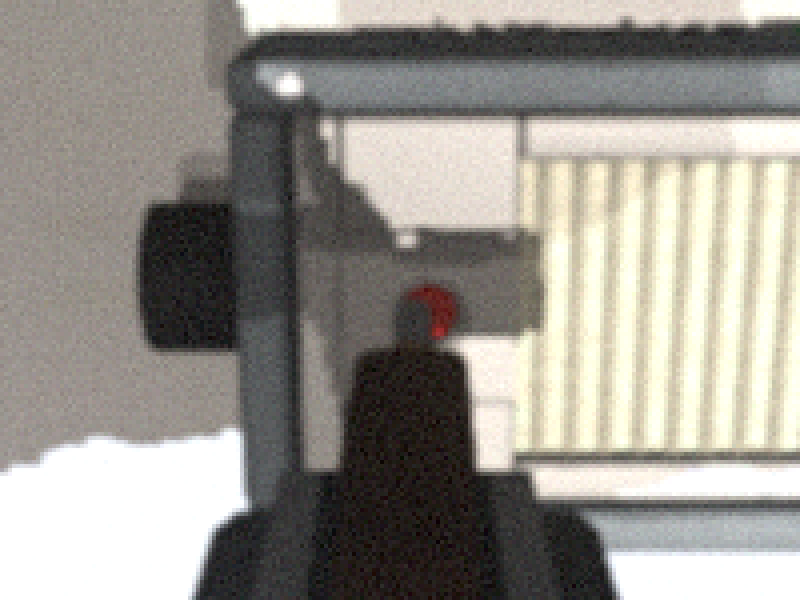

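The crop shows the pin tip at about (415,300) just left of the red button (centre ~(430,312)), with the extractor square to the image. The tip needs to go about 14 mm further out (+x) and about 4 mm to +y.

>>> arm_command(
  series=[
    [-0.005,0.001,0.006,0],
    [-0.01,0.003,0.015,0],
    [-0.0142,0.0035,0.024,0],
    [-0.0142,0.0035,0.03,0],
    [-0.0142,0.0035,0.03,0],
  ],
)

```text
time: 7.85
ee_pos: [0.5391, 0.1273, 0.1498]
tcp_rot: [-180.0, -0.1, -177.6]
wrist_force: [-0.4, 0.4, 0.5]
opening: 0.016
grasp_force: 80.3
```

```bash
python3 v.py w5; python3 - <<'E'
from h import *
c=cam('scene')
for t in ['pin_tip','recess']:
    for r in bot.mark_of('scene',t)[:2]: print(t,r['confidence'],r['location'])
print(proj(c,np.array([.541,.129,.073])))
cv2.imwrite('pics/s5.png',c['color'])
E
```

```text
7.9 [0.5393 0.1273 0.1507] [-179.9827   -0.0819 -177.5891] 0.016421966096626255 [ 0.4285  0.6748 -0.5198]
recess 0.73 [259.4, 191.5] [0.5384 0.1292 0.073 ]
button 0.64 [259.6, 188.4] [0.5372 0.1293 0.068 ]
pin_grip 0.7 [256.1, 244.5] [0.5388 0.1266 0.1687]
pred tip px [257.0619 195.7393] recess px [259.0273 194.6167]
crop origin 157 120
tool shift [-0.0012  0.0015 -0.013 ] turn 0.0002
pin_tip 0.5 [203.4, 185.3]
recess 0.68 [207.7, 185.4]
[205.55140238 188.47092002]
```

View pics/w5.png

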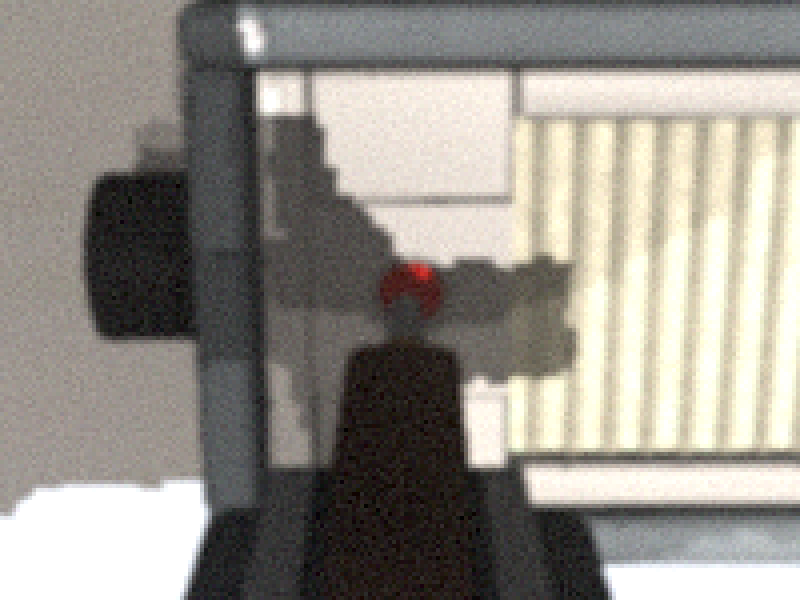

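The tip now sits right over the button (centre crop ~(411,294), tip ~(406,303)), about 1 mm off at most. I'll enter the recess carefully.

>>> arm_command(
  series=[
    [-0.001,0.0008,0.002,0],
    [-0.001,0.0008,0.005,0],
    [-0.001,0.0008,0.0075,0],
    [-0.001,0.0008,0.0095,0],
    [-0.001,0.0008,0.0105,0],
  ],
)

```text
time: 8.75
ee_pos: [0.5405, 0.1282, 0.1406]
tcp_rot: [-180.0, -0.0, -177.6]
wrist_force: [0.0, -0.6, -0.8]
opening: 0.0159
grasp_force: 80.3
```

>>> arm_command(
  series=[
    [0,0,0.0008,0],
    [0,0,0.0016,0],
    [0,0,0.0024,0],
    [0,0,0.0032,0],
    [0,0,0.0035,0],
  ],
)

```text
time: 9.25
ee_pos: [0.5407, 0.1282, 0.1374]
tcp_rot: [-180.0, -0.0, -177.6]
wrist_force: [0.5, -0.2, -0.5]
opening: 0.0157
grasp_force: 80.3
```

>>> arm_command(
  series=[
    [0,0,0.001,0],
    [0,0,0.002,0],
    [0,0,0.003,0],
    [0,0,0.004,0],
    [0,0,0.004,0],
  ],
)

```text
time: 9.75
ee_pos: [0.5407, 0.1283, 0.1335]
tcp_rot: [180.0, 0.0, -177.6]
wrist_force: [0.3, -0.6, 1.8]
opening: 0.0159
grasp_force: 80.5
```

>>> arm_command(
  series=[
    [0,0,0.0003,0],
    [0,0,0.0006,0],
    [0,0,0.0008,0],
    [0,0,0.0008,0],
    [0,0,0.0008,0],
  ],
)

```text
time: 10.25
ee_pos: [0.5407, 0.1283, 0.1327]
tcp_rot: [180.0, 0.0, -177.6]
wrist_force: [-0.5, 0.5, 2.3]
opening: 0.016
grasp_force: 80.5
```

>>> arm_command(
  series=[
    [0,0,0.0003,0],
    [0,0,0.0006,0],
    [0,0,0.0009,0],
    [0,0,0.0009,0],
    [0,0,0.0009,0],
  ],
)

```text
time: 10.75
ee_pos: [0.5407, 0.1283, 0.1318]
tcp_rot: [-180.0, 0.0, -177.6]
wrist_force: [-0.2, -0.4, 2.2]
opening: 0.0158
grasp_force: 80.6
```

>>> arm_command(
  series=[
    [0,0,0.0003,0],
    [0,0,0.0006,0],
    [0,0,0.0008,0],
    [0,0,0.0008,0],
    [0,0,0.0008,0],
  ],
)

```text
time: 11.25
ee_pos: [0.5407, 0.1282, 0.131]
tcp_rot: [180.0, 0.0, -177.6]
wrist_force: [0.2, -0.3, 2.5]
opening: 0.0162
grasp_force: 80.6
```

>>> arm_command(
  series=[
    [0,0,0.0003,0],
    [0,0,0.0006,0],
    [0,0,0.0008,0],
    [0,0,0.0008,0],
    [0,0,0.0008,0],
  ],
)

```text
time: 11.75
ee_pos: [0.5407, 0.1283, 0.1302]
tcp_rot: [180.0, 0.0, -177.6]
wrist_force: [0.6, 0.6, 2.0]
opening: 0.016
grasp_force: 80.6
```

>>> arm_command(
  series=[
    [0,0,0.0003,0],
    [0,0,0.0006,0],
    [0,0,0.0008,0],
    [0,0,0.0008,0],
    [0,0,0.0008,0],
  ],
)

```text
time: 12.25
ee_pos: [0.5407, 0.1282, 0.1294]
tcp_rot: [-180.0, 0.0, -177.6]
wrist_force: [0.2, 0.2, 2.4]
opening: 0.0161
grasp_force: 80.7
```

>>> arm_command(
  series=[
    [0,0,0.0003,0],
    [0,0,0.0006,0],
    [0,0,0.0008,0],
    [0,0,0.0008,0],
    [0,0,0.0008,0],
  ],
)

```text
time: 12.75
ee_pos: [0.5407, 0.1282, 0.1286]
tcp_rot: [180.0, 0.0, -177.6]
wrist_force: [0.3, 0.1, 2.7]
opening: 0.0161
grasp_force: 80.7
```

>>> arm_command(
  series=[
    [0,0,0.0003,0],
    [0,0,0.0006,0],
    [0,0,0.0008,0],
    [0,0,0.0008,0],
    [0,0,0.0008,0],
  ],
)

```text
time: 13.25
ee_pos: [0.5407, 0.1282, 0.1278]
tcp_rot: [-180.0, -0.0, -177.6]
wrist_force: [-0.6, -0.2, 3.5]
opening: 0.0162
grasp_force: 80.7
```

>>> arm_command(
  series=[
    [0,0,0.0003,0],
    [0,0,0.0006,0],
    [0,0,0.0008,0],
    [0,0,0.0008,0],
    [0,0,0.0008,0],
  ],
)

```text
time: 13.75
ee_pos: [0.5407, 0.1283, 0.127]
tcp_rot: [180.0, 0.0, -177.6]
wrist_force: [0.1, 1.3, 3.5]
opening: 0.0163
grasp_force: 80.7
```

>>> arm_command(
  series=[
    [0,0,0.0003,0],
    [0,0,0.0006,0],
    [0,0,0.0008,0],
    [0,0,0.0008,0],
    [0,0,0.0008,0],
  ],
)

```text
time: 14.25
ee_pos: [0.5407, 0.1282, 0.1262]
tcp_rot: [-180.0, -0.0, -177.6]
wrist_force: [0.0, 0.4, 3.4]
opening: 0.0164
grasp_force: 80.8
```

>>> arm_command(
  series=[
    [0,0,0.0003,0],
    [0,0,0.0006,0],
    [0,0,0.0008,0],
    [0,0,0.0008,0],
    [0,0,0.0008,0],
  ],
)

```text
time: 14.75
ee_pos: [0.5407, 0.1283, 0.1254]
tcp_rot: [180.0, 0.0, -177.6]
wrist_force: [0.4, 0.3, 4.2]
opening: 0.0164
grasp_force: 80.8
```

>>> arm_command(
  series=[
    [0,0,0.0003,0],
    [0,0,0.0006,0],
    [0,0,0.0008,0],
    [0,0,0.0008,0],
    [0,0,0.0008,0],
  ],
)

```text
time: 15.25
ee_pos: [0.5408, 0.1282, 0.125]
tcp_rot: [180.0, 0.0, -177.6]
wrist_force: [-0.6, 0.1, 6.2]
opening: 0.0162
grasp_force: 81.2
```

>>> arm_command(
  series=[
    [0,0,0.0002,0],
    [0,0,0.0004,0],
    [0,0,0.0004,0],
    [0,0,0.0004,0],
    [0,0,0.0004,0],
  ],
)

```text
time: 15.75
ee_pos: [0.5409, 0.1283, 0.1248]
tcp_rot: [180.0, 0.1, -177.6]
wrist_force: [-1.2, 1.1, 8.1]
opening: 0.016
grasp_force: 81.4
```

>>> arm_command(
  series=[
    [0,0.001,0.0002,0],
    [0,0.002,0.0002,0],
    [0,0.003,0.0002,0],
    [0,0.004,0.0002,0],
    [0,0.005,0.0002,0],
  ],
)

```text
time: 16.25
ee_pos: [0.5409, 0.1328, 0.1247]
tcp_rot: [-179.9, 0.1, -177.6]
wrist_force: [0.7, -2.8, 7.7]
opening: 0.0163
grasp_force: 81.5
```

>>> arm_command(
  series=[
    [0,0.001,0.0002,0],
    [0,0.002,0.0002,0],
    [0,0.003,0.0002,0],
    [0,0.004,0.0002,0],
    [0,0.005,0.0002,0],
  ],
)

```text
time: 16.75
ee_pos: [0.5407, 0.1373, 0.1246]
tcp_rot: [-179.9, 0.1, -177.6]
wrist_force: [-0.3, -5.1, 9.7]
opening: 0.0159
grasp_force: 81.6
```

>>> arm_command(
  series=[
    [0,0.001,0,0],
    [0,0.002,0,0],
    [0,0.003,0,0],
    [0,0.004,0,0],
    [0,0.005,0,0],
  ],
)

```text
time: 17.25
ee_pos: [0.5405, 0.1422, 0.1247]
tcp_rot: [-179.9, 0.1, -177.6]
wrist_force: [0.2, -4.9, 9.2]
opening: 0.0162
grasp_force: 81.7
```

>>> arm_command(
  series=[
    [0,0.001,0,0],
    [0,0.002,0,0],
    [0,0.003,0,0],
    [0,0.004,0,0],
    [0,0.005,0,0],
  ],
)

```text
time: 17.75
ee_pos: [0.5403, 0.1472, 0.1246]
tcp_rot: [-179.9, 0.1, -177.6]
wrist_force: [-0.3, -4.4, 10.2]
opening: 0.0157
grasp_force: 81.7
```

>>> arm_command(
  series=[
    [0,0.001,-0.0001,0],
    [0,0.002,-0.0001,0],
    [0,0.003,-0.0002,0],
    [0,0.004,-0.0002,0],
    [0,0.005,-0.0002,0],
  ],
)

```text
time: 18.25
ee_pos: [0.54, 0.1522, 0.1247]
tcp_rot: [-179.9, 0.1, -177.6]
wrist_force: [-0.2, -4.0, 8.9]
opening: 0.0162
grasp_force: 81.5
```

>>> arm_command(
  series=[
    [0,0.001,0,0],
    [0,0.002,0,0],
    [0,0.003,0,0],
    [0,0.004,0,0],
    [0,0.005,0,0],
  ],
)

```text
time: 18.75
ee_pos: [0.5398, 0.1572, 0.1247]
tcp_rot: [-179.9, 0.1, -177.6]
wrist_force: [0.4, -4.8, 9.1]
opening: 0.0163
grasp_force: 81.5
```

>>> arm_command(
  series=[
    [0,0.001,0,0],
    [0,0.002,0,0],
    [0,0.003,0,0],
    [0,0.004,0,0],
    [0,0.005,0,0],
  ],
)

```text
time: 19.25
ee_pos: [0.5396, 0.1622, 0.1247]
tcp_rot: [-179.9, 0.1, -177.6]
wrist_force: [-0.3, -4.9, 8.9]
opening: 0.016
grasp_force: 81.5
```

>>> arm_command(
  series=[
    [0,0.001,0,0],
    [0,0.002,0,0],
    [0,0.003,0,0],
    [0,0.004,0,0],
    [0,0.005,0,0],
  ],
)

```text
time: 19.75
ee_pos: [0.5393, 0.1672, 0.1247]
tcp_rot: [-179.9, 0.1, -177.6]
wrist_force: [0.6, -5.1, 8.6]
opening: 0.0158
grasp_force: 81.5
```

>>> arm_command(
  series=[
    [0,0.001,0,0],
    [0,0.002,0,0],
    [0,0.003,0,0],
    [0,0.004,0,0],
    [0,0.005,0,0],
  ],
)

```text
time: 20.25
ee_pos: [0.5391, 0.1722, 0.1247]
tcp_rot: [-179.9, 0.1, -177.6]
wrist_force: [-0.2, -4.5, 8.5]
opening: 0.0161
grasp_force: 81.5
```

>>> arm_command(
  series=[
    [0,0.001,0.0001,0],
    [0,0.002,0.0001,0],
    [0,0.003,0.0001,0],
    [0,0.004,0.0001,0],
    [0,0.005,0.0001,0],
  ],
)

```text
time: 20.75
ee_pos: [0.5389, 0.1773, 0.1246]
tcp_rot: [-179.9, 0.1, -177.6]
wrist_force: [0.1, -4.0, 10.6]
opening: 0.0158
grasp_force: 81.6
```

>>> arm_command(
  series=[
    [0,0.001,0,0],
    [0,0.002,0,0],
    [0,0.003,0,0],
    [0,0.003,0,0],
    [0,0.003,0,0],
  ],
)

```text
time: 21.25
ee_pos: [0.5388, 0.1804, 0.1247]
tcp_rot: [-179.9, 0.1, -177.6]
wrist_force: [-0.3, -3.8, 8.8]
opening: 0.0159
grasp_force: 81.6
```

>>> arm_command(
  series=[
    [0,0.0005,0,0],
    [0,0.001,0,0],
    [0,0.0015,0,0],
    [0,0.0015,0,0],
    [0,0.0015,0,0],
  ],
)

```text
time: 21.75
ee_pos: [0.5387, 0.1818, 0.1246]
tcp_rot: [-179.9, 0.1, -177.6]
wrist_force: [0.2, -4.2, 9.4]
opening: 0.0161
grasp_force: 81.6
```

>>> arm_command(
  series=[
    [0,0.0005,0,0],
    [0,0.001,0,0],
    [0,0.0015,0,0],
    [0,0.0015,0,0],
    [0,0.0015,0,0],
  ],
)

```text
time: 22.25
ee_pos: [0.5386, 0.1833, 0.1246]
tcp_rot: [-179.9, 0.1, -177.6]
wrist_force: [0.3, -4.6, 8.9]
opening: 0.0164
grasp_force: 81.6
```

>>> arm_command(
  series=[
    [0,0.0005,0,0],
    [0,0.001,0,0],
    [0,0.001,0,0],
    [0,0.001,0,0],
    [0,0.001,0,0],
  ],
)

```text
time: 22.75
ee_pos: [0.5386, 0.184, 0.1246]
tcp_rot: [-179.9, 0.1, -177.6]
wrist_force: [0.8, -5.1, 9.3]
opening: 0.0161
grasp_force: 81.6
```

>>> arm_command(
  series=[
    [0,0.0005,0,0],
    [0,0.001,0,0],
    [0,0.001,0,0],
    [0,0.001,0,0],
    [0,0.001,0,0],
  ],
)

```text
time: 23.25
ee_pos: [0.5386, 0.1844, 0.1246]
tcp_rot: [-179.8, 0.1, -177.7]
wrist_force: [0.3, -7.3, 10.1]
opening: 0.016
grasp_force: 81.7
```

>>> arm_command(
  series=[
    [0,0.0005,-0.0001,0],
    [0,0.001,-0.0001,0],
    [0,0.001,-0.0001,0],
    [0,0.001,-0.0001,0],
    [0,0.001,-0.0001,0],
  ],
)

```text
time: 23.75
ee_pos: [0.5385, 0.1849, 0.1247]
tcp_rot: [-179.7, 0.1, -177.7]
wrist_force: [-0.0, -10.0, 9.4]
opening: 0.0163
grasp_force: 81.7
```

>>> arm_command(
  series=[
    [0,-0.001,-0.0005,0],
    [0,-0.0018,-0.003,0],
    [0,-0.0018,-0.007,0],
    [0,-0.0018,-0.012,0],
    [0,-0.0018,-0.017,0],
  ],
)

```text
time: 24.25
ee_pos: [0.5379, 0.1845, 0.1402]
tcp_rot: [-179.9, -0.1, -177.6]
wrist_force: [-0.8, 0.2, -0.7]
opening: 0.0159
grasp_force: 80.4
```

>>> arm_command(
  series=[
    [0,-0.002,-0.01,0],
    [0,-0.003,-0.025,0],
    [0,-0.003,-0.04,0],
    [0,-0.003,-0.045,0],
    [0,-0.003,-0.045,0],
  ],
)

```text
time: 24.75
ee_pos: [0.5387, 0.1826, 0.1867]
tcp_rot: [180.0, 0.1, -177.6]
wrist_force: [-0.5, 0.3, -0.9]
opening: 0.0161
grasp_force: 80.4
```

```bash
python3 - <<'E'
from h import *
import pickle
np.set_printoptions(precision=4,suppress=True)
c=cam('wrist');o=bot.get_obs();print(o['time'],o['ee_pos'],o['tcp_rot'],o['wrist_force'])
p=o['ee_pos']+[0,0,-.069]
for t,z in [('pin_tip',p[2]),('recess',.073),('button',.068)]:
    for r in bot.mark_of('wrist',t)[:2]: print(t,r['confidence'],r['location'],at(c,r['location'],z))
print('pred tip',proj(c,p))
cv2.imwrite('pics/w6.png',cv2.resize(c['color'],(800,600)))
mv(.5042,-.2012,.187,164.9)
E
```

```text
24.8 [0.5385 0.1825 0.1858] [ 179.9848    0.0003 -177.5854] [-0.4296 -0.8025 -1.0165]
pin_tip 0.82 [258.4, 197.4] [0.541  0.1839 0.1168]
recess 0.54 [242.0, 162.1] [0.5225 0.1687 0.073 ]
button 0.67 [255.4, 179.3] [0.5391 0.1814 0.068 ]
button 0.44 [254.1, 177.9] [0.5379 0.1802 0.068 ]
pred tip [256.7834 194.2879]
tool shift [ 0.05   -0.3818 -0.0019] turn 0.3056
```

View pics/w6.png

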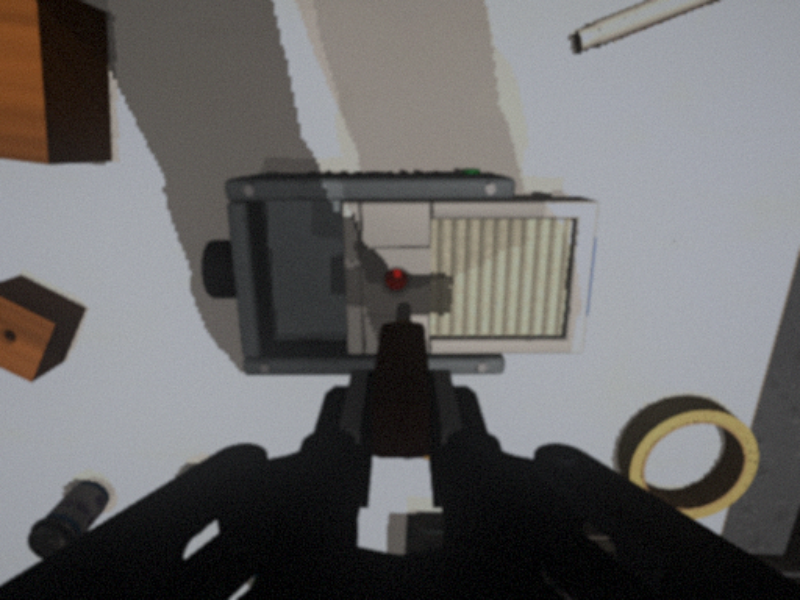

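The picture shows the cassette slid out to the right by about 50 mm, with the button back up at (396,279) and the pin clear above it. Next, the pin goes back to its block.

>>> arm_command(
  series=[
    [0.006,-0.045,0,0.06],
    [0.012,-0.095,0,0.12],
    [0.02,-0.145,0,0.18],
    [0.026,-0.195,0,0.24],
    [0.032,-0.245,0,0.305],
  ],
)

```text
time: 25.45
ee_pos: [0.5161, -0.0637, 0.1855]
tcp_rot: [180.0, -0.0, 164.8]
wrist_force: [1.1, 1.0, -0.2]
opening: 0.0159
grasp_force: 80.4
```

>>> arm_command(
  series=[
    [0,-0.04,0,0],
    [0,-0.08,0,0],
    [0,-0.11,0,0],
    [0,-0.125,0,0],
    [0,-0.125,0,0],
  ],
)

```text
time: 25.95
ee_pos: [0.4838, -0.184, 0.1855]
tcp_rot: [180.0, -0.0, 164.8]
wrist_force: [-0.1, -0.1, -0.7]
opening: 0.0162
grasp_force: 80.4
```

```bash
python3 - <<'E'
from h import *
o=bot.get_obs();print(o['time'],o['ee_pos'],o['tcp_rot']);mv(.504,-.2012,.127,164.9)
E
```

```text
25.95 [ 0.48377448 -0.18398257  0.18548124] [ 1.79999129e+02 -4.17371653e-02  1.64793281e+02]
tool shift [-0.024  -0.0113  0.0585] turn -0.0019
```

>>> arm_command(
  series=[
    [-0.012,-0.006,0.005,0],
    [-0.024,-0.0113,0.02,0],
    [-0.024,-0.0113,0.04,0],
    [-0.024,-0.0113,0.052,0],
    [-0.024,-0.0113,0.052,0],
  ],
)

```text
time: 26.45
ee_pos: [0.504, -0.199, 0.1311]
tcp_rot: [180.0, -0.2, 165.0]
wrist_force: [0.8, -0.2, -1.2]
opening: 0.0162
grasp_force: 80.4
```

```bash
python3 v.py w7; python3 - <<'E'
from h import *
mv(.504,-.2012,.087,164.9)
c=cam('wrist')
print('hole px',proj(c,np.array([.5045,-.2008,.05])),[(r['confidence'],r['location']) for r in bot.mark_of('wrist','holder_mouth')])
E
```

```text
26.5 [ 0.5044 -0.1992  0.1327] [179.9815  -0.1321 164.9783] 0.01600619320239092 [0.0951 0.3213 0.7353]
pin_tip 0.64 [258.3, 194.8] [ 0.5036 -0.198   0.0637]
pin_grip 0.97 [254.8, 245.5] [ 0.5038 -0.2006  0.1507]
pred tip px [257.0428 196.0604] recess px [715.8003 133.7982]
crop origin 157 121
tool shift [ 0.0507  0.3269 -0.03  ] turn -0.3046
tool shift [ 0.0007 -0.0016  0.048 ] turn 0.0008
hole px [255.9500887  188.34602231] [(0.85, [403.2, 248.9]), (0.7, [255.1, 191.7]), (0.59, [423.5, 45.4])]
```

View pics/w7.png

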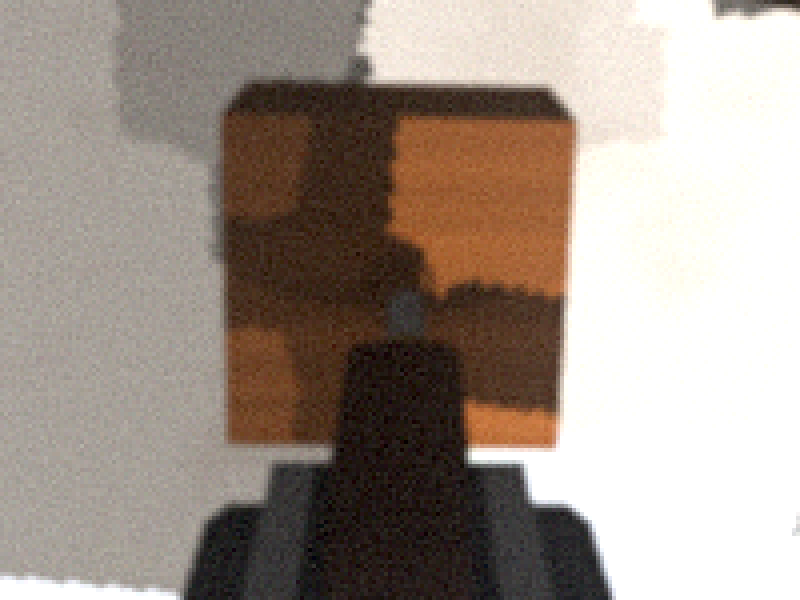

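The pin tip at crop (405,300) is above the block's centre, where it hides the hole as expected. I'll lower it at the recorded home position and watch the force.

>>> arm_command(
  series=[
    [0.0006,-0.0017,0.002,0],
    [0.0006,-0.0017,0.008,0],
    [0.0006,-0.0017,0.014,0],
    [0.0006,-0.0017,0.019,0],
    [0.0006,-0.0017,0.024,0],
  ],
)

```text
time: 27.3
ee_pos: [0.5034, -0.2013, 0.1092]
tcp_rot: [180.0, -0.0, 164.9]
wrist_force: [0.3, 0.4, -2.1]
opening: 0.0162
grasp_force: 80.4
```

```bash
python3 - <<'E'
from h import *
o=bot.get_obs();print(o['ee_pos'],o['wrist_force'],o['torque']);mv(.504,-.2012,.078,164.9)
E
```

```text
[ 0.50338743 -0.20128966  0.10924191] [ 0.30714284  0.36052307 -2.10518308] [-0.03152937  0.01554241  0.03286795]
tool shift [-0.0006  0.0002  0.0312] turn 0.0005
```

Tip is 10 mm into the hole without contact.

>>> arm_command(
  series=[
    [-0.0006,0.0002,0.005,0],
    [-0.0006,0.0002,0.011,0],
    [-0.0006,0.0002,0.018,0],
    [-0.0006,0.0002,0.024,0],
    [-0.0006,0.0002,0.029,0],
  ],
)

```text
time: 27.8
ee_pos: [0.5041, -0.2013, 0.0803]
tcp_rot: [180.0, -0.0, 164.9]
wrist_force: [0.4, 0.2, 0.0]
opening: 0.016
grasp_force: 80.4
```

>>> arm_command(
  series=[
    [0,0,0.0005,0],
    [0,0,0.001,0],
    [0,0,0.0015,0],
    [0,0,0.0015,0],
    [0,0,0.0015,0],
  ],
)

```text
time: 28.3
ee_pos: [0.5043, -0.2014, 0.0797]
tcp_rot: [-180.0, 0.0, 164.9]
wrist_force: [-0.3, 0.2, -0.2]
opening: 0.016
grasp_force: 80.4
```

>>> arm_command(
  series=[
    [0,0,0.0005,0],
    [0,0,0.001,0],
    [0,0,0.0015,0],
    [0,0,0.0015,0],
    [0,0,0.0015,0],
  ],
)

```text
time: 28.8
ee_pos: [0.5042, -0.2013, 0.078]
tcp_rot: [180.0, -0.0, 164.9]
wrist_force: [0.5, 0.8, -0.6]
opening: 0.0161
grasp_force: 80.4
```

>>> arm_command(
  series=[
    [0,0,0.0005,0],
    [0,0,0.001,0],
    [0,0,0.0015,0],
    [0,0,0.0015,0],
    [0,0,0.0015,0],
  ],
)

```text
time: 29.3
ee_pos: [0.5044, -0.2014, 0.0771]
tcp_rot: [-180.0, 0.0, 164.9]
wrist_force: [-0.5, 0.8, 5.8]
opening: 0.016
grasp_force: 81.2
```

Seated: contact at the same height as at the start. Release and retreat.

>>> arm_command(
  series=[
    [0,0,-0.0005,0],
    [0,0,-0.0005,0],
    [0,0,-0.0005,0],
    [0,0,-0.0005,0],
    [0,0,-0.0005,0],
  ],
  hand=0.08,
)

```text
time: 29.8
ee_pos: [0.5041, -0.2013, 0.0768]
tcp_rot: [-180.0, -0.0, 164.9]
wrist_force: [0.2, -0.1, -0.1]
opening: 0.08
grasp_force: 0.0
```

>>> arm_command(
  series=[
    [0,0,-0.01,0],
    [0,0,-0.03,0],
    [0,0,-0.06,0],
    [0,0,-0.09,0],
    [0,0,-0.12,0],
  ],
)

```text
time: 30.3
ee_pos: [0.5041, -0.2013, 0.199]
tcp_rot: [-180.0, 0.0, 164.9]
wrist_force: [0.5, 0.2, 0.5]
opening: 0.0798
grasp_force: 0.0
```

```bash
python3 - <<'E'
from h import *
np.set_printoptions(precision=4,suppress=True)
c=cam('wrist');o=bot.get_obs();print(o['time'],o['ee_pos'],o['wrist_force'],o['opening'])
for t in ['pin_grip','pin','button']:
    for r in bot.mark_of('wrist',t)[:2]: print(t,r['confidence'],r['location'],at(c,r['location'],Z[t]))
s=cam('scene')
a=cv2.resize(s['color'][150:290,100:380],(800,400),interpolation=3)
b=cv2.resize(c['color'],(266,200));o=np.zeros((600,800,3),np.uint8);o[:400]=a;o[400:,:266]=b
cv2.imwrite('pics/f.png',o)
E
```

```text
30.35 [ 0.5052 -0.2017  0.2042] [-2.5822  0.9137  2.8439] 0.08009976617259915
pin_grip 0.96 [255.2, 183.2] [ 0.504 -0.203  0.095]
pin 0.6 [256.3, 171.8] [ 0.5046 -0.2021  0.05  ]
```

View pics/f.png

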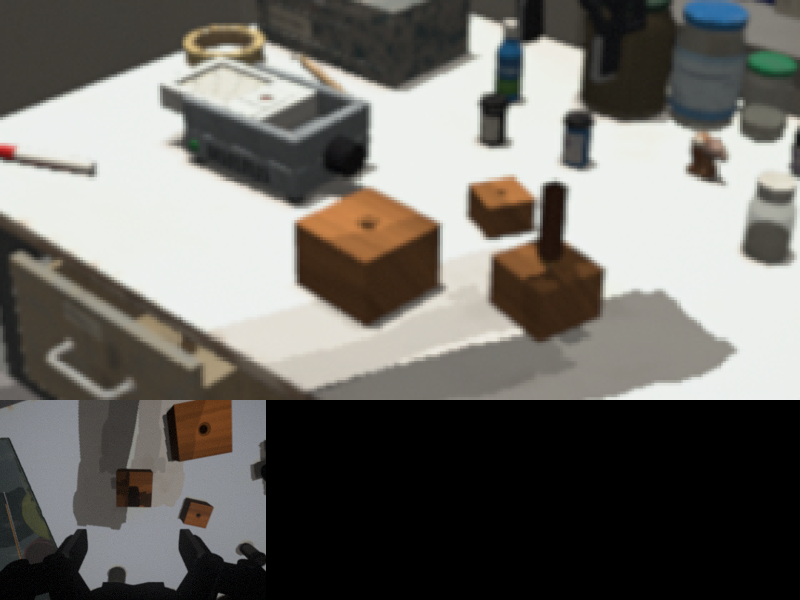

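The scene shows the cassette fully out and the pin upright, seated in the mid-sized block at about (553,220), with the gripper clear.

```bash
python3 -c "
from workcell import bot
print(bot.job_done())"
```

```text
the job is handed in; nothing more can be done
None
```

I pressed the button onto its seat and pushed the cassette out about 50 mm to its stop. The pin is back upright, fully home in its block and released; I handed the job in at about 30 s, and no verdict came back.

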